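# Reset the tripped breakers in the workshop's breaker box

## Robot

A 6-joint arm with a two-finger parallel gripper is mounted at the origin on a cart in front of the work surface, level with it; the furniture and walls round the work are solid. World frame = base frame: x ahead of the robot, y to its left, z up, the work surface at z = 0. Lengths are in m, angles in rad, forces in N, time in s.
With the tool pointing down it reaches from about 0.3 to 0.875 m from the base axis. Payload 4.2 kg.
Tool frame: the origin (TCP) lies midway between the tips of the shut fingers; the grasp point (between the pads) lies env.hold_point_z behind it (env.hold_point_z is the distance from the TCP to the grasp point, in m); z points along the fingers, y is the line along which they close (so a half turn about z gives the same grasp; the last joint's range is limited). The gripper opens to 85 mm and grips with 20 to 120 N. Pads are 22 mm wide; open, the fingers measure 114 mm over their backs; the gripper's body (76 mm by 85 mm) begins 54 mm behind the grasp point. The pads swing forward as they close: fully open they stand 13 mm farther back than shut.
Start: joints at [1.21, 0.32, 1.565, -0, 1.257, -0.02], TCP at [0.192, 0.542, 0.231] pointing down, gripper open.
Joint ranges: [-3.11, 3.11], [-0.84, 2.01], [0.21, 2.61], [-1.34, 4.49], [0.05, 2.63], [-2.56, 2.56]. Speed limits (rad/s): [2.57, 2.57, 3.14, 3.14, 3.14, 3.14].

## Interface

Orientations are given as a rotation vector (axis times angle).
In Python, from bench import env, grab_frame, ticket, search_frame gives the robot as it stands.
- The arm moves only by the tool apply_moves, never from a script. Its argument "commands" is a list of rows, each an object of numbers: "dx", "dy", "dz": the shift along the tool's x, y, z in m; "ax", "ay", "az": the turn, a rotation vector about the tool's x, y, z in degrees; "claw": the opening, from -1 (shut) to 1 (fully open). In form: [{"dx": .., "dy": .., "dz": .., "ax": .., "ay": .., "az": .., "claw": ..}, ...]. A call has 1 to 10 rows; each row shifts and turns the commanded pose from where the row before left it, along the tool's axes as they then stand; what a row does not reach is not made up. A row lasts 1/12 s, in which the tool goes at most 41.7 mm and 7.16 degrees, less where a joint would pass 70% of its speed; a pose out of reach is approached as far as the arm can. A call is refused whole if a number of a shift passes 0.0417 or a number of a turn 7.16, either way. A call with a gripper value outside its range is refused whole. The fingers move at their own pace and stop on an object; the grip force is fixed at half the most. Time passes only in rows, so rows that do not move let the fingers close. It gives the time, the measured TCP pose, the force and the opening at its end, in the units of the state.
- env.get_state(): the state, without advancing time (a new reading comes with each control period).
- grab_frame(name): name is "scene" or "top"; returns a dict with "frame" (400x640x3 uint8, red, green, blue), "z_map" (400x640 float32, m along the optical axis (not along the pixel's ray), 0 where there is no reading), "fovy" (degrees; the focal length in pixels is half the picture's height over the tangent of half this angle, whatever the lens; pixels are square), "cx", "cy" (the principal point, pixels), "camera_from_world" (4x4, takes a point from world to camera coordinates). Camera axes: x right, y up, looking along -z (the intrinsics and any distortion apply to the point x, -y, -z); pixel columns grow to the right and rows downward; lengths in m; the calibration is good to about 2 mm. A picture is of the moment at which its call begins.
- ticket.finish_job(): hands the job in, once; it reports no verdict.
Trained networks look in a picture, given as the dict that the camera call returned (one of the last four; its "shot" number tells which), for a name from the list of things; names that differ only in an ending like _2 or _b are one class to them, and where a whole thing is asked for, a point or a joint stands for the part that bears it (a point fixed in the world has none). Each returns a list of dicts, best first, with "p" (0 to 1); they miss things now and then, are a little off and sometimes report something else, mostly with a low value. They report only what shows in the picture. A call takes as long as a camera call.
- search_frame(picture, thing): "rect" ([left, top, right, bottom] in pixels, round what is visible of it).
The state is a dict: "time_s": time; "joints": joint angles; "qd": joint speeds; "effort": joint torques, N m; "tool_pos": TCP position; "tcp_rot": TCP orientation; "ft_force": force on the tool from outside, world axes, zero at the start; "moment": the same for the moment, N m; "gripper_width": finger opening in m.
Only numpy, scipy, OpenCV 4.12 (cv2) and the standard library are available. Lean on these libraries where they do the work, as an engineer would, in place of code of your own. Each camera call takes 0.05 s, during which the arm holds its last target. There are 200 camera calls.

## Task

Flip the breaker box's flat cover right over by its knob so that it lies open behind the box, and find the two breakers that have tripped: their levers stand halfway. Reset them: first push both fully off (towards the open front of the box), and only when both are off, push both fully on (towards the cover's hinge). Do not shift the other four levers or the things standing round the box, and leave the cover open.

Things in the scene. Friction and masses are not known exactly. Their poses are not given: they have to be found in the camera images.
- panel: Grey metal breaker box, fixed. Origin on the bench under the middle of the lever row; x runs across the row from the open front (robot side) to the hinge side, y along the row, z up. Base x -48 to +56 mm; end cheeks 83 mm high, inner faces at y = +-88 mm, outer +-98 mm. Breaker tops are 40 mm above the bench, 48 mm within x = +-23 mm.
- cover (a joint): Flat aluminium cover, 94 x 196 x 4 mm, closed over the levers. Hinge line along the box's y at box x = +52, z = +88 mm. 0 = shut, 1.57 = upright, 3.05 = turned right over, flat behind the box, inner face up (stop). Light (150 g) and damped: let go well past upright (1.7 rad or more) it falls slowly open, before upright it falls shut.
- cover_knob (a point): Centre of the black knob on the cover: a bar of 16 mm diameter, 24 mm long along the box's y, on a 9 mm post, 26 mm above the plate's upper face. Shut, it is at box x = -32, y = 0, z = +116 mm; it turns with the cover on a radius of 89 mm about the hinge. Beware of the fixed wall shelf behind: front edge at world x = 675 mm, underside 260 mm above the bench.
- pivot_a (a point): Pivot of breaker a's lever: fixed, 46 mm above the bench on the box's x = 0 line. Breakers stand in any order, 26 mm apart.
- lever_a (a joint): Lever of breaker a: black paddle, 10 mm wide along the row, 7 mm thick, tip 34 mm from the pivot. 0 = fully off (leans 0.55 rad to the open front), 0.55 = upright, 1.1 = fully on (leans 0.55 rad to the hinge). Tripped levers start at 0.45 to 0.65, others within 0.08 of a stop. Stays where left; takes 0.04 N m (1 to 4 N) to move.
- pivot_b (a point): Pivot of breaker b's lever: fixed, 46 mm above the bench on the box's x = 0 line. Breakers stand in any order, 26 mm apart.
- lever_b (a joint): Lever of breaker b: black paddle, 10 mm wide along the row, 7 mm thick, tip 34 mm from the pivot. 0 = fully off (leans 0.55 rad to the open front), 0.55 = upright, 1.1 = fully on (leans 0.55 rad to the hinge). Tripped levers start at 0.45 to 0.65, others within 0.08 of a stop. Stays where left; takes 0.04 N m (1 to 4 N) to move.
- pivot_c (a point): Pivot of breaker c's lever: fixed, 46 mm above the bench on the box's x = 0 line. Breakers stand in any order, 26 mm apart.
- lever_c (a joint): Lever of breaker c: black paddle, 10 mm wide along the row, 7 mm thick, tip 34 mm from the pivot. 0 = fully off (leans 0.55 rad to the open front), 0.55 = upright, 1.1 = fully on (leans 0.55 rad to the hinge). Tripped levers start at 0.45 to 0.65, others within 0.08 of a stop. Stays where left; takes 0.04 N m (1 to 4 N) to move.
- pivot_d (a point): Pivot of breaker d's lever: fixed, 46 mm above the bench on the box's x = 0 line. Breakers stand in any order, 26 mm apart.
- lever_d (a joint): Lever of breaker d: black paddle, 10 mm wide along the row, 7 mm thick, tip 34 mm from the pivot. 0 = fully off (leans 0.55 rad to the open front), 0.55 = upright, 1.1 = fully on (leans 0.55 rad to the hinge). Tripped levers start at 0.45 to 0.65, others within 0.08 of a stop. Stays where left; takes 0.04 N m (1 to 4 N) to move.
- pivot_e (a point): Pivot of breaker e's lever: fixed, 46 mm above the bench on the box's x = 0 line. Breakers stand in any order, 26 mm apart.
- lever_e (a joint): Lever of breaker e: black paddle, 10 mm wide along the row, 7 mm thick, tip 34 mm from the pivot. 0 = fully off (leans 0.55 rad to the open front), 0.55 = upright, 1.1 = fully on (leans 0.55 rad to the hinge). Tripped levers start at 0.45 to 0.65, others within 0.08 of a stop. Stays where left; takes 0.04 N m (1 to 4 N) to move.
- pivot_f (a point): Pivot of breaker f's lever: fixed, 46 mm above the bench on the box's x = 0 line. Breakers stand in any order, 26 mm apart.
- lever_f (a joint): Lever of breaker f: black paddle, 10 mm wide along the row, 7 mm thick, tip 34 mm from the pivot. 0 = fully off (leans 0.55 rad to the open front), 0.55 = upright, 1.1 = fully on (leans 0.55 rad to the hinge). Tripped levers start at 0.45 to 0.65, others within 0.08 of a stop. Stays where left; takes 0.04 N m (1 to 4 N) to move.
- tall_can: White and red aerosol can standing upright, 52 mm across, 165 mm tall; a bystander, loose. Origin: centre of its underside.
- short_tin: Green tin standing upright, 57 mm across, 72 mm tall; a bystander, loose. Origin: centre of its underside.
- bolt: Steel hex bolt standing on its head, 27 mm across, 70 mm tall; a bystander, loose. Origin: centre of its underside.
- roll: Grey roll of tape lying flat, 101 mm across, 48 mm tall; a bystander, loose. Origin: centre of its underside.
- bearing: Steel ball bearing lying flat behind the box, 53 mm across, 15 mm tall; a bystander, loose. Origin: centre of its underside.
- tape: Black roll of electrical tape lying flat behind the box, 62 mm across, 19 mm tall; a bystander, loose. Origin: centre of its underside.
- pliers: Pliers with red grips lying in front of the box, 170 x 62 x 13 mm; a bystander, loose. Origin: centre of its underside.

How it is judged:
On the way, in this order (a step that is already met when the one before it is completed fails the run):
1. the cover is flipped right over and lies open behind the box (value of joint cover above 2.8 rad), for 0.2 s.
2. both tripped levers are fully off at the same time (value of joint each of lever_a, lever_b below 0.15 rad), for 0.2 s.
At the end, for the whole second after the job is handed in: The cover lies open behind the box (past 2.8 rad), both tripped levers (a and b) are fully on (past 0.95 of 1.1 rad), levers c and d are still on (past 0.88 rad), e and f still off (under 0.22 rad), and every bystander is within 20 mm of where it stood, the can at rest (value of joint cover above 2.8 rad and value of joint each of lever_a, lever_b above 0.95 rad and value of joint each of lever_c, lever_d above 0.88 rad and value of joint each of lever_e, lever_f below 0.22 rad and distance of each of tall_can, short_tin, bolt, roll, bearing, tape, pliers from where it was at the start of the episode below 0.02 m and linear speed of tall_can below 0.02 m/s); the robot touches nothing.
It fails at once if a lever that had not tripped was shifted (not (value of joint each of lever_c, lever_d above 0.88 rad and value of joint each of lever_e, lever_f below 0.22 rad)).
It fails at once if a bystander was knocked over or pushed more than 20 mm (distance of any of tall_can, short_tin, bolt, roll, bearing, tape, pliers from where it was at the start of the episode above 0.02 m or angle between any of tall_can, short_tin, bolt's own z axis and vertical above 0.4 rad).
It also fails if it takes over 64 s, if anything falls off the work surface, if the arm or the gripper's body presses on something with over 40 N, if the wrist force passes 120 N, or if a joint passes its speed limit or range.

## Working session

There is one attempt and no reset: what is moved stays moved. The work goes in short steps, Python scripts to look and compute and a tool call to move; the robot and the scene stay as the last step left them, time stands still between calls to the robot, and variables do not carry over. Pictures are saved under pics/ and viewed, on a budget of 10 in all, crops included, one or two more only if the job needs it, and the job is handed in when it is done.

Besides the shell and the picture viewer there is one more tool, called after "Call:" as a command line: name --argument value ..., lists and objects as JSON in quotes. apply_moves: Moves the arm, as the interface text tells. Its arguments: {"type":"object","properties":{"commands":{"type":"array"}},"required":["commands"]}

```bash
ls; mkdir -p pics; cat > h.py <<'E'
import numpy as np, cv2
from bench import env, grab_frame, ticket, search_frame
def f(p): return 200/np.tan(np.radians(p["fovy"])/2)
def world(p):
    z=p["z_map"]; k=f(p); v,u=np.mgrid[0:400,0:640]
    c=np.stack([(u-p["cx"])/k*z,-(v-p["cy"])/k*z,-z,np.ones_like(z)],-1)
    W=c@np.linalg.inv(p["camera_from_world"]).T
    W=W[...,:3]; W[z==0]=np.nan; return W
def proj(p,X):
    c=np.c_[np.atleast_2d(X),np.ones(len(np.atleast_2d(X)))]@p["camera_from_world"].T
    k=f(p); return np.c_[p["cx"]+k*c[:,0]/-c[:,2], p["cy"]-k*c[:,1]/-c[:,2]]
def save(p,n): cv2.imwrite(f"pics/{n}.png",p["frame"][...,::-1])
E
python3 - <<'E'
from h import *
print(env.get_state(), env.hold_point_z)
for n in("scene","top"):
    p=grab_frame(n); save(p,n+"0"); W=world(p); print(n,p["fovy"],p["cx"],p["cy"],[k for k in p if k not in("frame","z_map")],np.linalg.inv(p["camera_from_world"]).round(3).tolist())
    for t in("panel","cover","cover_knob","tall_can","short_tin","bolt","roll","bearing","tape","pliers"):
        for d in search_frame(p,t)[:1]:
            l,tp,r,b=map(int,d["rect"]); c=W[(tp+b)//2,(l+r)//2]; print(t,round(d["p"],2),d["rect"],c.round(3))
E
```

```text
pics
{'time_s': 0.0, 'joints': array([ 1.20997118e+00,  3.20289020e-01,  1.56569859e+00, -3.07201354e-07,
        1.25742632e+00, -2.00090443e-02]), 'qd': array([ 3.33242817e-04,  4.31320941e-04,  1.60771079e-04, -7.44739093e-04,
       -7.40374815e-04, -3.45628786e-05]), 'effort': array([ 3.94986901e-04, -4.15519810e+01, -2.34158921e+01,  7.96885979e-05,
        8.26223753e-03,  1.85770443e-05]), 'tool_pos': array([0.19202641, 0.54146127, 0.23047634]), 'tcp_rot': array([-5.32706661e-01, -3.09574808e+00,  2.80892449e-03]), 'ft_force': array([-0.41452507, -0.45892418,  0.61242041]), 'moment': array([0.0149113 , 0.01335002, 0.01906173]), 'gripper_width': 0.08573424012588705} 0.0187
scene 49.38708226694065 315.691475400623 200.06340330286486 ['fovy', 'cx', 'cy', 'camera_from_world', 'shot'] [[-0.473, 0.483, -0.737, -0.193], [-0.881, -0.264, 0.393, 0.383], [-0.004, 0.835, 0.55, 0.623], [0.0, 0.0, 0.0, 1.0]]
panel 0.73 [247.3, 182.1, 346.8, 267.6] [0.465 0.079 0.087]
cover_knob 0.66 [252.4, 185.6, 345.8, 234.3] [0.509 0.052 0.089]
tall_can 0.73 [380.9, 167.9, 410.0, 242.7] [ 0.408 -0.13  
[... 464 characters left out ...]
.997, -0.08, 0.011, 0.01], [-0.005, 0.202, 0.979, 1.209], [0.0, 0.0, 0.0, 1.0]]
panel 0.98 [265.1, 163.1, 343.2, 217.6] [0.517 0.044 0.089]
cover 0.75 [262.5, 162.8, 342.1, 213.5] [0.526 0.048 0.087]
cover_knob 0.96 [263.1, 166.0, 340.3, 214.6] [0.518 0.052 0.089]
tall_can 0.65 [367.6, 199.9, 393.3, 230.9] [ 0.428 -0.134  0.163]
short_tin 0.84 [235.3, 240.2, 261.8, 265.0] [0.372 0.198 0.069]
bolt 0.57 [235.6, 196.0, 248.8, 204.3] [0.509 0.211 0.066]
roll 0.62 [349.6, 151.8, 389.5, 190.1] [ 0.58  -0.139 -0.002]
bearing 0.79 [265.9, 146.8, 283.5, 165.4] [0.645 0.124 0.   ]
tape 0.75 [307.1, 136.5, 328.9, 161.7] [ 0.656  0.001 -0.002]
pliers 0.88 [282.8, 219.6, 348.2, 250.0] [0.413 0.026 0.001]
```

```bash
python3 - <<'E'
from h import *
a=cv2.imread("pics/scene0.png")[140:340,200:440]; b=cv2.imread("pics/top0.png")[110:290,200:440]
cv2.imwrite("pics/c1.png",np.vstack([cv2.resize(a,(0,0),fx=2,fy=1.6,interpolation=2)[:0],cv2.resize(b,None,fx=3.2,fy=3.2,interpolation=2)]))
p=grab_frame("top"); W=world(p)
m=(abs(W[...,2]-.089)<.005)&(abs(W[...,0]-.51)<.1)&(abs(W[...,1]-.05)<.14)
n,l,s,c=cv2.connectedComponentsWithStats(m.astype(np.uint8)); i=1+s[1:,4].argmax()
P=W[l==i]; print(len(P),P.mean(0)); r=cv2.minAreaRect(P[:,:2].astype(np.float32)); print(r,cv2.boxPoints(r))
k=(W[...,2]>.1)&(W[...,2]<.14)&(abs(W[...,0]-.5)<.08)&(abs(W[...,1]-.05)<.09)
print("knob",W[k].round(3).tolist()[:60],W[k].mean(0))
E
```

```text
Traceback (most recent call last):
ValueError: all the input array dimensions except for the concatenation axis must match exactly, but along dimension 1, the array at index 0 has size 480 and the array at index 1 has size 768
```

View pics/scene0.png

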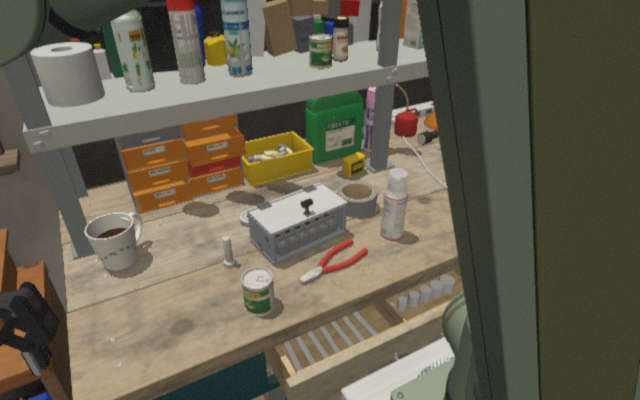

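The scene view shows the closed box at about (298,222) with its knob at (307,206). Can is at (395,205) right of the box, tin at (257,290), bolt at (228,252), roll at (358,198), pliers in front at (335,262), shelf behind.

```bash
python3 - <<'E'
from h import *
b=cv2.imread("pics/top0.png")[110:290,200:440]
cv2.imwrite("pics/c1.png",cv2.resize(b,None,fx=3.2,fy=3.2,interpolation=2))
p=grab_frame("top"); W=world(p)
m=(abs(W[...,2]-.089)<.005)&(abs(W[...,0]-.51)<.1)&(abs(W[...,1]-.05)<.14)
n,l,s,c=cv2.connectedComponentsWithStats(m.astype(np.uint8)); i=1+s[1:,4].argmax()
P=W[l==i]; print(len(P),P.mean(0)); r=cv2.minAreaRect(P[:,:2].astype(np.float32)); print(r,cv2.boxPoints(r))
k=(W[...,2]>.1)&(W[...,2]<.14)&(abs(W[...,0]-.5)<.08)&(abs(W[...,1]-.05)<.09)
print("knob",W[k].round(3).tolist()[:60],W[k].mean(0))
E
```

```text
2781 [0.52059105 0.05009928 0.08983235]
((0.5223924517631531, 0.04959385469555855), (0.10544561594724655, 0.19582924246788025), 7.322483539581299) [[ 0.45762002  0.13999021]
 [ 0.48257923 -0.05424194]
 [ 0.5871649  -0.0408025 ]
 [ 0.5622057   0.15342966]]
knob [[0.495, 0.037, 0.119], [0.493, 0.049, 0.122], [0.493, 0.047, 0.118], [0.492, 0.044, 0.123], [0.492, 0.042, 0.124], [0.491, 0.039, 0.125], [0.491, 0.037, 0.126], [0.491, 0.034, 0.122], [0.49, 0.057, 0.125], [0.49, 0.054, 0.126], [0.491, 0.052, 0.12], [0.49, 0.049, 0.125], [0.489, 0.047, 0.128], [0.489, 0.044, 0.127], [0.489, 0.042, 0.123], [0.489, 0.039, 0.124], [0.489, 0.037, 0.122], [0.488, 0.034, 0.124], [0.488, 0.057, 0.123], [0.488, 0.054, 0.122], [0.488, 0.052, 0.122], [0.487, 0.049, 0.125], [0.486, 0.047, 0.127], [0.486, 0.044, 0.126], [0.486, 0.042, 0.127], [0.486, 0.039, 0.125], [0.486, 0.037, 0.125], [0.486, 0.035, 0.123], [0.485, 0.054, 0.125], [0.486, 0.052, 0.12], [0.484, 0.05, 0.125], [0.484, 0.047, 0.125], [0.485, 0.045, 0.122], [0.484, 0.042, 0.123], [0.484, 0.04, 0.124], [0.484, 0.037, 0.122], [0.484, 0.035, 0.122], [0.483, 0.055, 0.12], [0.483, 0.052, 0.123], [0.482, 0.05, 0.127], [0.482, 0.047, 0.123], [0.483, 0.045, 0.12], [0.481, 0.042, 0.124], [0.482, 0.04, 0.12], [0.482, 0.037, 0.122], [0.482, 0.035, 0.119], [0.482, 0.033, 0.117], [0.481, 0.055, 0.118], [0.48, 0.052, 0.123], [0.48, 0.05, 0.121], [0.48, 0.048, 0.12], [0.48, 0.045, 0.118], [0.48, 0.043, 0.12], [0.48, 0.04, 0.118], [0.481, 0.038, 0.114], [0.48, 0.035, 0.116], [0.479, 0.055, 0.117], [0.478, 0.053, 0.119], [0.478, 0.05, 0.118], [0.478, 0.048, 0.117]] [0.48530782 0.04482599 0.122131  ]
```

View pics/c1.png

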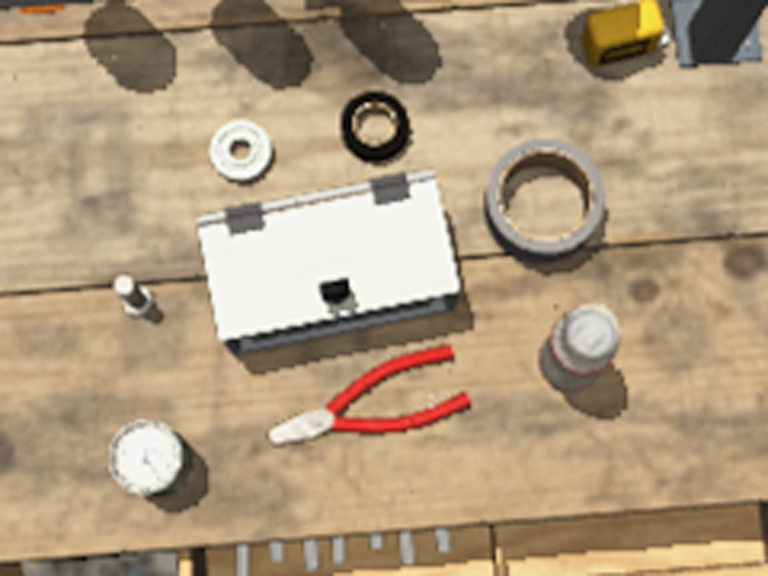

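Call:
apply_moves --commands '[{"az": -6.7},{"az": -6.7},{"az": -6.7},{"az": -6.7},{"dx": -0.0142,"dy": -0.0331},{"dx": -0.0142,"dy": -0.0331},{"dx": -0.0142,"dy": -0.0331},{"dx": -0.0142,"dy": -0.0331},{"dx": -0.0142,"dy": -0.0331},{"dx": -0.0142,"dy": -0.0331}]'

```text
invalid input at $.commands[0]: expected keys dx, dy, dz, ax, ay, az, claw
```

Call:
apply_moves --commands '[{"dx": -0.0142,"dy": -0.0331},{"dx": -0.0142,"dy": -0.0331},{"dx": -0.0142,"dy": -0.0331},{"dx": -0.0142,"dy": -0.0331},{"dx": -0.0142,"dy": -0.0331},{"dx": -0.0142,"dy": -0.0331},{"dx": -0.0142,"dy": -0.0331},{"dx": -0.0142,"dy": -0.0331},{"dx": -0.0142,"dy": -0.0331},{"dx": -0.0142,"dy": -0.0331}]'

```text
invalid input at $.commands[0]: expected keys dx, dy, dz, ax, ay, az, claw
```

Call:
apply_moves --commands '[{},{}]'

```text
invalid input at $.commands[0]: expected keys dx, dy, dz, ax, ay, az, claw
```

Call:
apply_moves --commands '[{"dx": 0,"dy": 0,"dz": 0,"ax": 0,"ay": 0,"az": -6.7,"claw": 1},{"dx": 0,"dy": 0,"dz": 0,"ax": 0,"ay": 0,"az": -6.7,"claw": 1},{"dx": 0,"dy": 0,"dz": 0,"ax": 0,"ay": 0,"az": -6.7,"claw": 1},{"dx": 0,"dy": 0,"dz": 0,"ax": 0,"ay": 0,"az": -6.7,"claw": 1},{"dx": -0.0142,"dy": -0.0331,"dz": 0,"ax": 0,"ay": 0,"az": 0,"claw": 1},{"dx": -0.0142,"dy": -0.0331,"dz": 0,"ax": 0,"ay": 0,"az": 0,"claw": 1},{"dx": -0.0142,"dy": -0.0331,"dz": 0,"ax": 0,"ay": 0,"az": 0,"claw": 1},{"dx": -0.0142,"dy": -0.0331,"dz": 0,"ax": 0,"ay": 0,"az": 0,"claw": 1},{"dx": -0.0142,"dy": -0.0331,"dz": 0,"ax": 0,"ay": 0,"az": 0,"claw": 1},{"dx": -0.0142,"dy": -0.0331,"dz": 0,"ax": 0,"ay": 0,"az": 0,"claw": 1}]'

```text
time_s: 1.98
tool_pos: [0.3024, 0.3542, 0.2315]
tcp_rot: [-0.2, 3.135, 0.001]
ft_force: [0.4, 0.0, 0.5]
gripper_width: 0.0853
```

Call:
apply_moves --commands '[{"dx": -0.0142,"dy": -0.0331,"dz": 0,"ax": 0,"ay": 0,"az": 0,"claw": 1},{"dx": -0.0142,"dy": -0.0331,"dz": 0,"ax": 0,"ay": 0,"az": 0,"claw": 1},{"dx": -0.0142,"dy": -0.0331,"dz": 0,"ax": 0,"ay": 0,"az": 0,"claw": 1},{"dx": -0.0142,"dy": -0.0331,"dz": 0,"ax": 0,"ay": 0,"az": 0,"claw": 1},{"dx": -0.0142,"dy": -0.0331,"dz": 0,"ax": 0,"ay": 0,"az": 0,"claw": 1},{"dx": -0.0142,"dy": -0.0331,"dz": 0,"ax": 0,"ay": 0,"az": 0,"claw": 1},{"dx": -0.0142,"dy": -0.0331,"dz": 0,"ax": 0,"ay": 0,"az": 0,"claw": 1},{"dx": -0.0142,"dy": -0.0331,"dz": 0,"ax": 0,"ay": 0,"az": 0,"claw": 1},{"dx": -0.0142,"dy": -0.0331,"dz": 0,"ax": 0,"ay": 0,"az": 0,"claw": 1},{"dx": 0,"dy": 0,"dz": 0,"ax": 0,"ay": 0,"az": 0,"claw": 1}]'

```text
time_s: 2.82
tool_pos: [0.4692, 0.0719, 0.2314]
tcp_rot: [-0.191, 3.133, -0.004]
ft_force: [0.5, 0.5, -0.3]
gripper_width: 0.0855
```

Call:
apply_moves --commands '[{"dx": -0.0117,"dy": -0.0288,"dz": 0,"ax": 0,"ay": 0,"az": 0,"claw": 1},{"dx": 0,"dy": 0,"dz": 0.025,"ax": 0,"ay": 0,"az": 0,"claw": 1},{"dx": 0,"dy": 0,"dz": 0.025,"ax": 0,"ay": 0,"az": 0,"claw": 1},{"dx": 0,"dy": 0,"dz": 0.025,"ax": 0,"ay": 0,"az": 0,"claw": 1},{"dx": 0,"dy": 0,"dz": 0.025,"ax": 0,"ay": 0,"az": 0,"claw": 1},{"dx": 0,"dy": 0,"dz": 0.025,"ax": 0,"ay": 0,"az": 0,"claw": 1},{"dx": 0,"dy": 0,"dz": 0,"ax": 0,"ay": 0,"az": 0,"claw": 1}]'

```text
time_s: 3.4
tool_pos: [0.478, 0.0495, 0.1024]
tcp_rot: [0.199, -3.126, -0.0]
ft_force: [-0.7, -0.1, -0.6]
gripper_width: 0.0852
```

```bash
python3 - <<'E'
from h import *
p=grab_frame("scene"); cv2.imwrite("pics/c2.png",cv2.resize(p["frame"][150:290,200:420,::-1],None,fx=3.5,fy=3.5,interpolation=2))
print(env.get_state()["tool_pos"])
E
```

```text
[0.47968552 0.04963508 0.10463654]
```

View pics/c2.png

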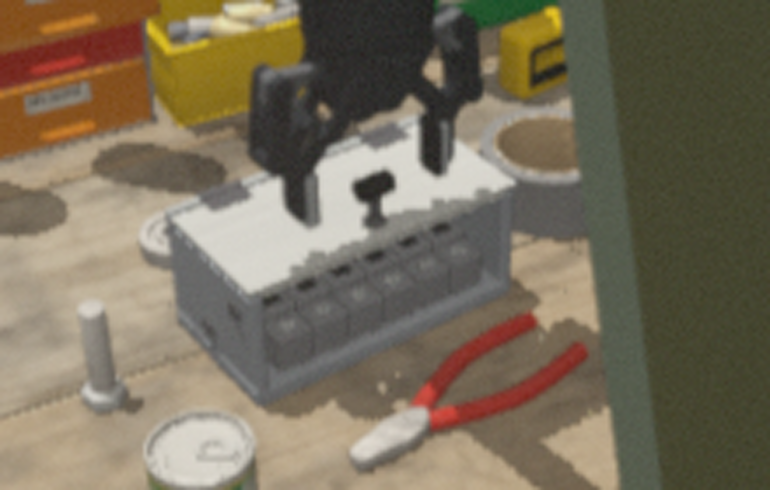

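Call:
apply_moves --commands '[{"dx": -0.0042,"dy": -0.005,"dz": 0.006,"ax": 0,"ay": 0,"az": 0,"claw": 1},{"dx": 0,"dy": 0,"dz": 0,"ax": 0,"ay": 0,"az": 0,"claw": 1},{"dx": 0,"dy": 0,"dz": 0,"ax": 0,"ay": 0,"az": 0,"claw": -1},{"dx": 0,"dy": 0,"dz": 0,"ax": 0,"ay": 0,"az": 0,"claw": -1},{"dx": 0,"dy": 0,"dz": 0,"ax": 0,"ay": 0,"az": 0,"claw": -1},{"dx": 0,"dy": 0,"dz": 0,"ax": 0,"ay": 0,"az": 0,"claw": -1},{"dx": 0,"dy": 0,"dz": 0,"ax": 0,"ay": 0,"az": 0,"claw": -1},{"dx": 0,"dy": 0,"dz": 0,"ax": 0,"ay": 0,"az": 0,"claw": -1}]'

```text
time_s: 4.12
tool_pos: [0.4866, 0.0441, 0.101]
tcp_rot: [-0.201, 3.134, -0.003]
ft_force: [-1.3, -4.1, 4.5]
gripper_width: 0.0228
```

```bash
python3 - <<'E'
from h import *
p=grab_frame("scene"); cv2.imwrite("pics/c3.png",cv2.resize(p["frame"][150:290,200:420,::-1],None,fx=3.5,fy=3.5,interpolation=2))
s=env.get_state(); print(s["tool_pos"],s["gripper_width"],s["ft_force"],s["joints"])
E
```

```text
[0.48659989 0.04413274 0.10096039] 0.022817738593230937 [-1.97271184 -5.27447123  4.69866279] [ 0.06792423  0.31260616  1.94586023 -0.002016    0.88237471 -1.62937652]
```

View pics/c3.png

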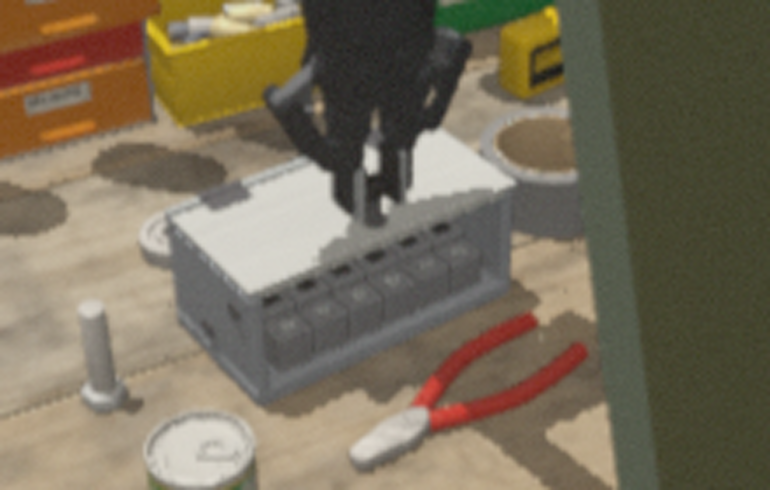

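```bash
cat > arc.py <<'E'
import numpy as np, sys
def pose(t,a,g=.0165): # box-frame x,z of TCP relative to hinge
    return np.array([-.084*np.cos(t)+.028*np.sin(t)+g*np.sin(a), .084*np.sin(t)+.028*np.cos(t)-g*np.cos(a)])
def rows(ts,al):
    for i in range(1,len(ts)):
        d=pose(ts[i],al[i])-pose(ts[i-1],al[i-1]); a=al[i-1]
        # tool x=(-cos a,-sin a), tool z=(sin a,-cos a) in (box x,z)
        print(round(ts[i],2),"dx %.4f dz %.4f ay %.2f"%(-d[0]*np.cos(a)-d[1]*np.sin(a), d[0]*np.sin(a)-d[1]*np.cos(a), -np.degrees(al[i]-al[i-1])))
E
python3 - <<'E'
from arc import *
rows(np.linspace(0,.9,11),np.zeros(11)); rows(np.linspace(.9,1.8,11),np.radians(np.linspace(0,15,11)))
print(pose(.9,0)-pose(0,0))
E
```

```text
0.09 dx -0.0029 dz -0.0074 ay -0.00
0.18 dx -0.0035 dz -0.0071 ay -0.00
0.27 dx -0.0041 dz -0.0068 ay -0.00
0.36 dx -0.0047 dz -0.0064 ay -0.00
0.45 dx -0.0053 dz -0.0060 ay -0.00
0.54 dx -0.0058 dz -0.0055 ay -0.00
0.63 dx -0.0063 dz -0.0049 ay -0.00
0.72 dx -0.0067 dz -0.0043 ay -0.00
0.81 dx -0.0071 dz -0.0037 ay -0.00
0.9 dx -0.0074 dz -0.0031 ay -0.00
0.99 dx -0.0080 dz -0.0024 ay -1.50
1.08 dx -0.0083 dz -0.0015 ay -1.50
1.17 dx -0.0084 dz -0.0006 ay -1.50
1.26 dx -0.0084 dz 0.0003 ay -1.50
1.35 dx -0.0083 dz 0.0013 ay -1.50
1.44 dx -0.0081 dz 0.0022 ay -1.50
1.53 dx -0.0078 dz 0.0030 ay -1.50
1.62 dx -0.0074 dz 0.0039 ay -1.50
1.71 dx -0.0069 dz 0.0047 ay -1.50
1.8 dx -0.0063 dz 0.0054 ay -1.50
[0.05371792 0.05520454]
```

Call:
apply_moves --commands '[{"dx": -0.0029,"dy": 0,"dz": -0.0074,"ax": 0,"ay": 0,"az": 0,"claw": -1},{"dx": -0.0035,"dy": 0,"dz": -0.0071,"ax": 0,"ay": 0,"az": 0,"claw": -1},{"dx": -0.0041,"dy": 0,"dz": -0.0068,"ax": 0,"ay": 0,"az": 0,"claw": -1},{"dx": -0.0047,"dy": 0,"dz": -0.0064,"ax": 0,"ay": 0,"az": 0,"claw": -1},{"dx": -0.0053,"dy": 0,"dz": -0.006,"ax": 0,"ay": 0,"az": 0,"claw": -1},{"dx": -0.0058,"dy": 0,"dz": -0.0055,"ax": 0,"ay": 0,"az": 0,"claw": -1},{"dx": -0.0063,"dy": 0,"dz": -0.0049,"ax": 0,"ay": 0,"az": 0,"claw": -1},{"dx": -0.0067,"dy": 0,"dz": -0.0043,"ax": 0,"ay": 0,"az": 0,"claw": -1},{"dx": -0.0071,"dy": 0,"dz": -0.0037,"ax": 0,"ay": 0,"az": 0,"claw": -1},{"dx": -0.0074,"dy": 0,"dz": -0.0031,"ax": 0,"ay": 0,"az": 0,"claw": -1}]'

```text
time_s: 5.0
tool_pos: [0.5366, 0.0505, 0.1537]
tcp_rot: [0.199, -3.126, 0.003]
ft_force: [-3.1, -4.6, -5.2]
gripper_width: 0.0225
```

```bash
python3 - <<'E'
from h import *
p=grab_frame("scene"); cv2.imwrite("pics/c4.png",cv2.resize(p["frame"][110:270,200:420,::-1],None,fx=3.5,fy=3.5,interpolation=2))
s=env.get_state(); print(s["tool_pos"],s["gripper_width"],s["ft_force"],s["joints"])
E
```

```text
[0.53863932 0.05078456 0.15444971] 0.022325646534927652 [-1.8679089  -5.28692449 -3.20550424] [ 0.07371343  0.33106518  1.7544514  -0.00187867  1.06239789 -1.62332397]
```

View pics/c4.png

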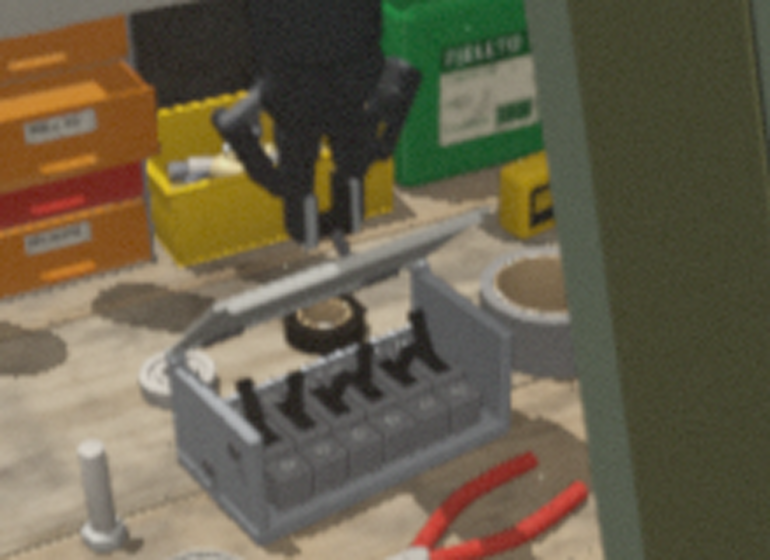

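The cover is up roughly 50° with the knob still held (crop 335,240), and the levers are showing. The forces are low, so I'll carry on.

Call:
apply_moves --commands '[{"dx": -0.008,"dy": 0,"dz": -0.0024,"ax": 0,"ay": -1.5,"az": 0,"claw": -1},{"dx": -0.0083,"dy": 0,"dz": -0.0015,"ax": 0,"ay": -1.5,"az": 0,"claw": -1},{"dx": -0.0084,"dy": 0,"dz": -0.0006,"ax": 0,"ay": -1.5,"az": 0,"claw": -1},{"dx": -0.0084,"dy": 0,"dz": 0.0003,"ax": 0,"ay": -1.5,"az": 0,"claw": -1},{"dx": -0.0083,"dy": 0,"dz": 0.0013,"ax": 0,"ay": -1.5,"az": 0,"claw": -1},{"dx": -0.0081,"dy": 0,"dz": 0.0022,"ax": 0,"ay": -1.5,"az": 0,"claw": -1},{"dx": -0.0078,"dy": 0,"dz": 0.003,"ax": 0,"ay": -1.5,"az": 0,"claw": -1},{"dx": -0.0074,"dy": 0,"dz": 0.0039,"ax": 0,"ay": -1.5,"az": 0,"claw": -1},{"dx": -0.0069,"dy": 0,"dz": 0.0047,"ax": 0,"ay": -1.5,"az": 0,"claw": -1},{"dx": -0.0063,"dy": 0,"dz": 0.0054,"ax": 0,"ay": -1.5,"az": 0,"claw": -1}]'

```text
time_s: 5.88
tool_pos: [0.6215, 0.0614, 0.1502]
tcp_rot: [-0.183, 2.87, 0.023]
ft_force: [-0.4, -4.9, 6.4]
gripper_width: 0.0218
```

```bash
python3 - <<'E'
from h import *
from arc import *
p=grab_frame("scene"); cv2.imwrite("pics/c5.png",cv2.resize(p["frame"][110:270,200:420,::-1],None,fx=3.5,fy=3.5,interpolation=2))
s=env.get_state(); print(s["tool_pos"],s["gripper_width"],s["ft_force"],s["joints"])
rows(np.linspace(1.8,1.98,4),np.radians([15]*4))
print(pose(1.8,np.radians(15))-pose(.9,0))
E
```

```text
[0.62225809 0.06149587 0.14966058] 0.02160786637291063 [ 1.5322425  -2.86818574  6.73658326] [ 0.07343713  0.34395472  1.78091878  0.01925857  0.74914124 -1.63671753]
1.86 dx -0.0035 dz 0.0040 ay -0.00
1.92 dx -0.0033 dz 0.0042 ay -0.00
1.98 dx -0.0030 dz 0.0044 ay -0.00
[ 0.08090531 -0.00720077]
```

View pics/c5.png

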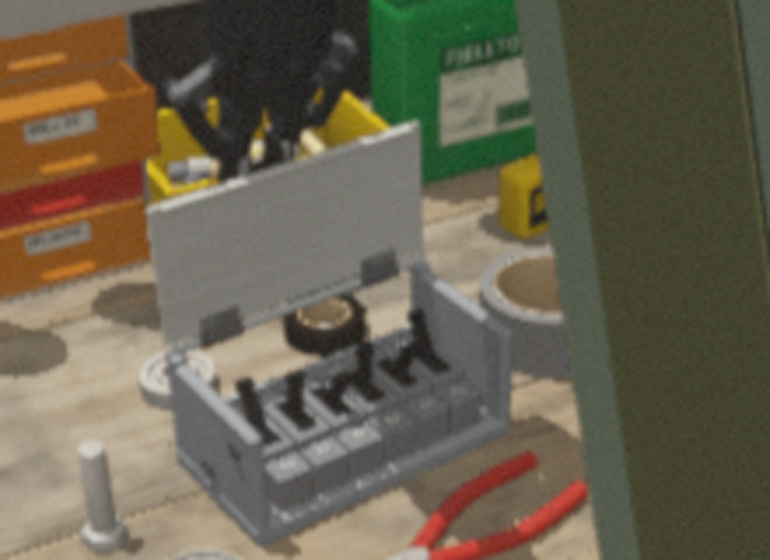

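Call:
apply_moves --commands '[{"dx": -0.0029,"dy": 0,"dz": 0.004,"ax": 0,"ay": 2,"az": 0,"claw": -1},{"dx": -0.0027,"dy": 0,"dz": 0.0042,"ax": 0,"ay": 2,"az": 0,"claw": -1},{"dx": -0.0024,"dy": 0,"dz": 0.0044,"ax": 0,"ay": 2,"az": 0,"claw": -1},{"dx": 0,"dy": 0,"dz": 0,"ax": 0,"ay": 0,"az": 0,"claw": -1},{"dx": 0,"dy": 0,"dz": 0,"ax": 0,"ay": 0,"az": 0,"claw": 1},{"dx": 0,"dy": 0,"dz": 0,"ax": 0,"ay": 0,"az": 0,"claw": 1},{"dx": 0,"dy": 0,"dz": 0,"ax": 0,"ay": 0,"az": 0,"claw": 1},{"dx": 0,"dy": 0,"dz": -0.01,"ax": 0,"ay": 0,"az": 0,"claw": 1},{"dx": 0,"dy": 0,"dz": -0.02,"ax": 0,"ay": 0,"az": 0,"claw": 1},{"dx": 0,"dy": 0,"dz": -0.02,"ax": 0,"ay": 0,"az": 0,"claw": 1}]'

```text
time_s: 6.77
tool_pos: [0.6219, 0.0625, 0.1875]
tcp_rot: [-0.189, 2.981, 0.016]
ft_force: [1.0, -0.1, 0.2]
gripper_width: 0.0854
```

```bash
python3 - <<'E'
from h import *
p=grab_frame("scene"); cv2.imwrite("pics/c6.png",cv2.resize(p["frame"][80:270,200:420,::-1],None,fx=3.1,fy=3.1,interpolation=2))
s=env.get_state(); print(s["tool_pos"],s["tcp_rot"],s["gripper_width"],s["ft_force"])
E
```

```text
[0.62410897 0.06270055 0.1928836 ] [-0.18898895  2.97178131  0.01578185] 0.08525301970332406 [ 0.71037797 -0.30809688  2.90494631]
```

View pics/c6.png

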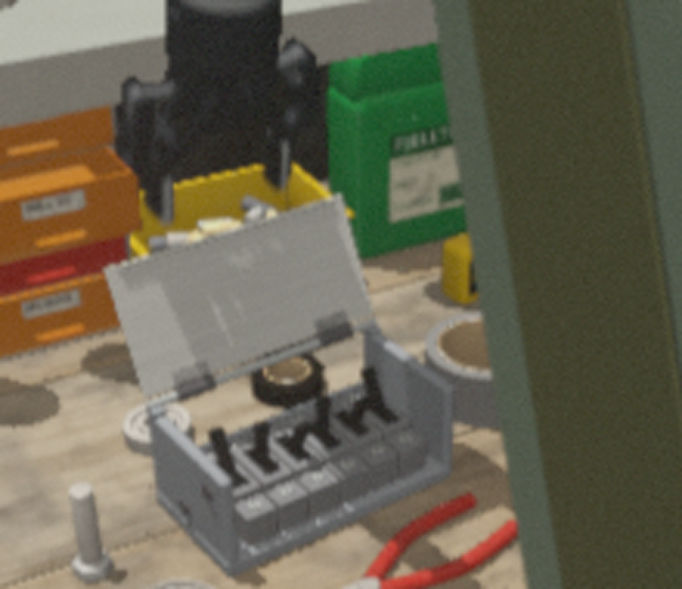

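Call:
apply_moves --commands '[{"dx": 0.01,"dy": 0,"dz": -0.015,"ax": 0,"ay": 0,"az": 0,"claw": 1},{"dx": 0.03,"dy": 0,"dz": -0.01,"ax": 0,"ay": 0,"az": 0,"claw": 1},{"dx": 0.03,"dy": 0,"dz": -0.01,"ax": 0,"ay": 3,"az": 0,"claw": 1},{"dx": 0.03,"dy": 0,"dz": 0,"ax": 0,"ay": 3,"az": 0,"claw": 1},{"dx": 0.03,"dy": 0,"dz": 0,"ax": 0,"ay": 3,"az": 0,"claw": -1},{"dx": 0.03,"dy": 0,"dz": 0,"ax": 0,"ay": 0,"az": 0,"claw": -1},{"dx": 0.03,"dy": 0,"dz": 0,"ax": 0,"ay": 0,"az": 0,"claw": -1},{"dx": 0.03,"dy": 0,"dz": 0,"ax": 0,"ay": 0,"az": 0,"claw": -1},{"dx": 0.03,"dy": 0,"dz": 0,"ax": 0,"ay": 0,"az": 0,"claw": -1},{"dx": 0.03,"dy": 0,"dz": 0,"ax": 0,"ay": 0,"az": 0,"claw": -1}]'

```text
time_s: 7.65
tool_pos: [0.339, 0.0264, 0.2064]
tcp_rot: [-0.199, 3.135, 0.001]
ft_force: [-0.7, -0.3, 0.5]
gripper_width: 0.0125
```

Call:
apply_moves --commands '[{"dx": 0,"dy": 0,"dz": 0,"ax": 0,"ay": 0,"az": 7,"claw": -1},{"dx": 0,"dy": 0,"dz": 0,"ax": 0,"ay": 0,"az": 7,"claw": -1},{"dx": 0,"dy": 0,"dz": 0,"ax": 0,"ay": 0,"az": 7,"claw": -1},{"dx": 0,"dy": 0,"dz": 0,"ax": 0,"ay": 0,"az": 7,"claw": -1},{"dx": 0,"dy": 0,"dz": 0,"ax": 0,"ay": 0,"az": 7,"claw": -1},{"dx": 0,"dy": 0,"dz": 0,"ax": 0,"ay": 0,"az": 7,"claw": -1},{"dx": 0,"dy": 0,"dz": 0,"ax": 0,"ay": 0,"az": 7,"claw": -1},{"dx": 0,"dy": 0,"dz": 0,"ax": 0,"ay": 0,"az": 7,"claw": -1},{"dx": 0,"dy": 0,"dz": 0,"ax": 0,"ay": 0,"az": 7,"claw": -1},{"dx": 0,"dy": 0,"dz": 0,"ax": 0,"ay": 0,"az": 7,"claw": -1}]'

```text
time_s: 8.48
tool_pos: [0.3405, 0.0265, 0.2066]
tcp_rot: [1.643, 2.677, 0.002]
ft_force: [0.0, -0.2, 1.0]
gripper_width: 0.0
```

Call:
apply_moves --commands '[{"dx": 0,"dy": 0,"dz": 0,"ax": 0,"ay": 0,"az": 7,"claw": -1},{"dx": 0,"dy": 0,"dz": 0,"ax": 0,"ay": 0,"az": 7,"claw": -1},{"dx": 0,"dy": 0,"dz": 0,"ax": 0,"ay": 0,"az": 6,"claw": -1},{"dx": 0,"dy": 0,"dz": 0,"ax": 0,"ay": 0,"az": 0,"claw": -1}]'

```text
time_s: 8.82
tool_pos: [0.3405, 0.0265, 0.2066]
tcp_rot: [2.078, 2.356, 0.002]
ft_force: [-0.6, -0.3, -0.2]
gripper_width: 0.0001
```

```bash
python3 - <<'E'
from h import *
s=env.get_state(); print(s["tool_pos"],s["tcp_rot"],s["gripper_width"],s["ft_force"],s["joints"])
p=grab_frame("top"); cv2.imwrite("pics/c7.png",cv2.resize(p["frame"][120:230,235:365,::-1],None,fx=6,fy=5.4,interpolation=2)); np.savez("t7.npz",W=world(p),f=p["frame"])
q=grab_frame("scene"); np.savez("s7.npz",W=world(q),f=q["frame"]); 
a=cv2.resize(q["frame"][165:275,235:365,::-1],None,fx=4.5,fy=2.7,interpolation=2); b=cv2.resize(p["frame"][130:220,255:350,::-1],None,fx=6.15,fy=3.3,interpolation=2)[:297,:585]
cv2.imwrite("pics/c7.png",np.vstack([a,b]))
for c in "abcdef":
  for n,x in(("top",p),("scene",q)):
    print(c,n,[(round(d["p"],2),[round(v) for v in d["rect"]]) for d in search_frame(x,"lever_"+c)][:8]) if c=="a" else None
E
```

```text
[0.34051989 0.02648803 0.20655262] [2.07758351e+00 2.35597134e+00 1.54555140e-03] 0.00010766988418632512 [-0.59125513 -0.34358228 -0.21819836] [ 4.35655347e-02 -3.70556180e-02  2.06546555e+00  4.64810678e-04
  1.11219672e+00 -8.20575932e-02]Traceback (most recent call last):
  File "<stdin>", line 6, in <module>
    return _nx.concatenate(arrs, 0, dtype=dtype, casting=casting)
           ~~~~~~~~~~~~~~~^^^^^^^^^^^^^^^^^^^^^^^^^^^^^^^^^^^^^^^
ValueError: all the input array dimensions except for the concatenation axis must match exactly, but along dimension 1, the array at index 0 has size 585 and the array at index 1 has size 584
```

View pics/c7.png

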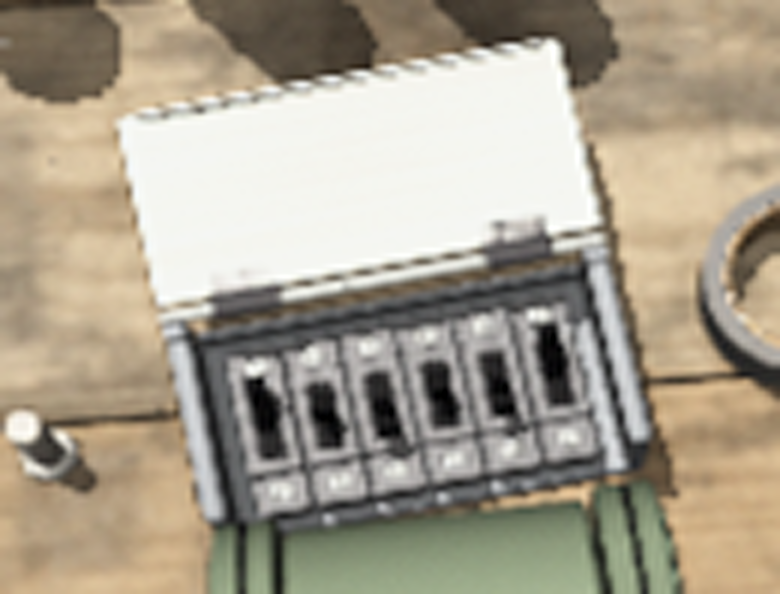

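```bash
cat > lev.py <<'E'
from h import *
R=np.array([[np.cos(.1275),-np.sin(.1275)],[np.sin(.1275),np.cos(.1275)]])
O=np.array([.5165,.0488])
def tobox(W): 
    B=W.copy(); B[...,:2]=(W[...,:2]-O)@R; return B
def levers(B,f):
    d=(f.max(-1)<75)
    for i in range(6):
        y=.065-.026*i
        m=d&(abs(B[...,1]-y)<.009)&(B[...,2]>.053)&(B[...,2]<.085)&(abs(B[...,0])<.035)
        P=B[m]
        if len(P)<4: print(i,len(P)); continue
        ang=np.arctan2(P[:,0],P[:,2]-.046); r=np.hypot(P[:,0],P[:,2]-.046); t=r>.018
        print(i,len(P),"y %.3f"%P[:,1].mean(),"lever val %.2f"%(np.median(ang[t])+.55 if t.any() else -9),"zmax %.3f x@top %.3f"%(P[:,2].max(),P[P[:,2].argmax(),0]))
E
python3 - <<'E'
from lev import *
for n in("t7.npz",):
    z=np.load(n); W=z["W"]; B=tobox(W)
    m=(abs(B[...,2]-.083)<.006)&(abs(B[...,0])<.065)&(abs(abs(B[...,1])-.093)<.012)
    P=B[m]; 
    for s in(1,-1):
        Q=P[P[:,1]*s>0]; print(s,len(Q),Q.mean(0),Q[:,0].min(),Q[:,0].max(),np.polyfit(Q[:,0],Q[:,1],1))
    levers(B,z["f"])
E
python3 - <<'E'
from lev import *
q=grab_frame("scene"); W=world(q); np.savez("s7.npz",W=W,f=q["frame"]); B=tobox(W); levers(B,q["frame"])
m=(abs(B[...,2]-.083)<.006)&(abs(B[...,0])<.065)&(abs(abs(B[...,1])-.093)<.012); P=B[m]
for s in(1,-1):
    Q=P[P[:,1]*s>0]; print(s,len(Q),Q.mean(0),Q[:,0].min(),Q[:,0].max(),np.polyfit(Q[:,0],Q[:,1],1))
cv2.imwrite("pics/c8.png",cv2.resize(q["frame"][180:270,235:365,::-1],None,fx=6,fy=6,interpolation=2))
E
```

```text
1 149 [0.00549095 0.09250245 0.08287184] -0.04457727977958585 0.0646303720487515 [-0.01454166  0.0925823 ]
-1 153 [ 0.00568458 -0.0925574   0.08277138] -0.04648240091911268 0.06444837583276994 [ 0.00866159 -0.09260664]
0 28 y 0.064 lever val 1.02 zmax 0.081 x@top 0.017
1 14 y 0.038 lever val 0.53 zmax 0.083 x@top 0.002
2 21 y 0.013 lever val 0.16 zmax 0.080 x@top -0.012
3 17 y -0.013 lever val 0.53 zmax 0.083 x@top 0.002
4 22 y -0.039 lever val 0.17 zmax 0.078 x@top -0.015
5 29 y -0.066 lever val 0.99 zmax 0.078 x@top 0.014
0 51 y 0.065 lever val 0.95 zmax 0.077 x@top 0.013
1 43 y 0.040 lever val 0.40 zmax 0.081 x@top -0.002
2 30 y 0.014 lever val -0.03 zmax 0.076 x@top -0.018
3 41 y -0.012 lever val 0.40 zmax 0.081 x@top -0.004
4 35 y -0.037 lever val -0.02 zmax 0.078 x@top -0.016
5 45 y -0.065 lever val 0.98 zmax 0.076 x@top 0.014
1 195 [0.00497977 0.09358775 0.08220267] -0.04940476736905641 0.06452544336051666 [-0.00757073  0.09362545]
-1 161 [ 0.00508598 -0.09138447  0.08190915] -0.04798722570367234 0.05841222122019219 [ 0.01016933 -0.09143619]
```

View pics/c8.png

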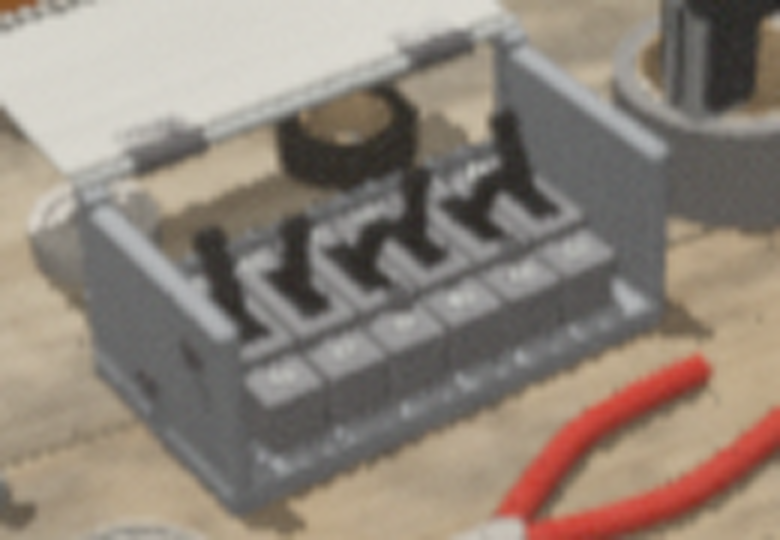

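Call:
apply_moves --commands '[{"dx": 0.0048,"dy": 0.0253,"dz": 0,"ax": 0,"ay": 0,"az": 0,"claw": -1},{"dx": 0.0048,"dy": 0.0253,"dz": 0,"ax": 0,"ay": 0,"az": 0,"claw": -1},{"dx": 0.0048,"dy": 0.0253,"dz": 0,"ax": 0,"ay": 0,"az": 0,"claw": -1},{"dx": 0.0048,"dy": 0.0253,"dz": 0,"ax": 0,"ay": 0,"az": 0,"claw": -1},{"dx": 0.0048,"dy": 0.0253,"dz": 0,"ax": 0,"ay": 0,"az": 0,"claw": -1},{"dx": 0.0048,"dy": 0.0253,"dz": 0.015,"ax": 0,"ay": 0,"az": 0,"claw": -1},{"dx": 0.0048,"dy": 0.0253,"dz": 0.025,"ax": 0,"ay": 0,"az": 0,"claw": -1},{"dx": 0.0048,"dy": 0.0253,"dz": 0.025,"ax": 0,"ay": 0,"az": 0,"claw": -1},{"dx": 0,"dy": 0,"dz": 0.025,"ax": 0,"ay": 0,"az": 0,"claw": -1},{"dx": 0,"dy": 0,"dz": 0,"ax": 0,"ay": 0,"az": 0,"claw": -1}]'

```text
time_s: 9.8
tool_pos: [0.5342, 0.09, 0.1112]
tcp_rot: [-2.069, -2.355, 0.012]
ft_force: [-1.7, -0.7, -1.0]
gripper_width: 0.0
```

```bash
cat > st.py <<'E'
from lev import *
s=env.get_state(); t=s["tool_pos"]; print("box",tobox(t[None])[0].round(4),"rot",s["tcp_rot"].round(3),"F",s["ft_force"].round(1),"t",s["time_s"])
E
python3 st.py
```

```text
box [0.0228 0.0386 0.1112] rot [-2.069 -2.355  0.012] F [-1.7 -0.7 -1. ] t 9.8
```

Call:
apply_moves --commands '[{"dx": 0,"dy": 0.002,"dz": 0,"ax": 0,"ay": 0,"az": 0,"claw": -1},{"dx": 0,"dy": 0,"dz": 0.015,"ax": 0,"ay": 0,"az": 0,"claw": -1},{"dx": 0,"dy": 0,"dz": 0.015,"ax": 0,"ay": 0,"az": 0,"claw": -1},{"dx": 0,"dy": 0,"dz": 0.015,"ax": 0,"ay": 0,"az": 0,"claw": -1},{"dx": 0,"dy": 0,"dz": 0,"ax": 0,"ay": 0,"az": 0,"claw": -1},{"dx": 0,"dy": 0,"dz": 0,"ax": 0,"ay": 0,"az": 0,"claw": -1}]'

```text
time_s: 10.3
tool_pos: [0.5389, 0.0902, 0.0727]
tcp_rot: [2.075, 2.357, 0.002]
ft_force: [0.6, -0.2, -0.4]
gripper_width: -0.0
```

```bash
python3 st.py
```

```text
box [0.0275 0.0382 0.0727] rot [2.075e+00 2.357e+00 2.000e-03] F [ 0.6 -0.2 -0.4] t 10.3
```

Call:
apply_moves --commands '[{"dx": 0,"dy": 0,"dz": 0.007,"ax": 0,"ay": 0,"az": 0,"claw": -1},{"dx": 0,"dy": 0,"dz": 0,"ax": 0,"ay": 0,"az": 0,"claw": -1},{"dx": 0,"dy": -0.003,"dz": 0,"ax": 0,"ay": 0,"az": 0,"claw": -1},{"dx": 0,"dy": -0.003,"dz": 0,"ax": 0,"ay": 0,"az": 0,"claw": -1},{"dx": 0,"dy": -0.003,"dz": 0,"ax": 0,"ay": 0,"az": 0,"claw": -1},{"dx": 0,"dy": -0.003,"dz": 0,"ax": 0,"ay": 0,"az": 0,"claw": -1},{"dx": 0,"dy": -0.003,"dz": 0,"ax": 0,"ay": 0,"az": 0,"claw": -1},{"dx": 0,"dy": -0.003,"dz": 0,"ax": 0,"ay": 0,"az": 0,"claw": -1},{"dx": 0,"dy": -0.003,"dz": 0,"ax": 0,"ay": 0,"az": 0,"claw": -1},{"dx": 0,"dy": 0,"dz": 0,"ax": 0,"ay": 0,"az": 0,"claw": -1}]'

```text
time_s: 11.13
tool_pos: [0.5172, 0.0876, 0.0642]
tcp_rot: [-2.076, -2.358, 0.0]
ft_force: [0.1, 0.7, 0.1]
gripper_width: -0.0003
```

```bash
python3 st.py; python3 - <<'E'
from lev import *
q=grab_frame("scene"); levers(tobox(world(q)),q["frame"])
cv2.imwrite("pics/c9.png",cv2.resize(q["frame"][170:270,235:365,::-1],None,fx=5,fy=5,interpolation=2))
E
```

```text
box [0.0056 0.0384 0.0642] rot [-2.076 -2.358  0.   ] F [0.1 0.7 0.1] t 11.1333
0 58 y 0.065 lever val 0.97 zmax 0.077 x@top 0.012
1 67 y 0.040 lever val 0.20 zmax 0.085 x@top -0.007
2 33 y 0.015 lever val -0.03 zmax 0.077 x@top -0.018
3 44 y -0.012 lever val 0.37 zmax 0.081 x@top -0.003
4 36 y -0.037 lever val -0.02 zmax 0.076 x@top -0.015
5 46 y -0.065 lever val 0.96 zmax 0.077 x@top 0.011
```

View pics/c9.png

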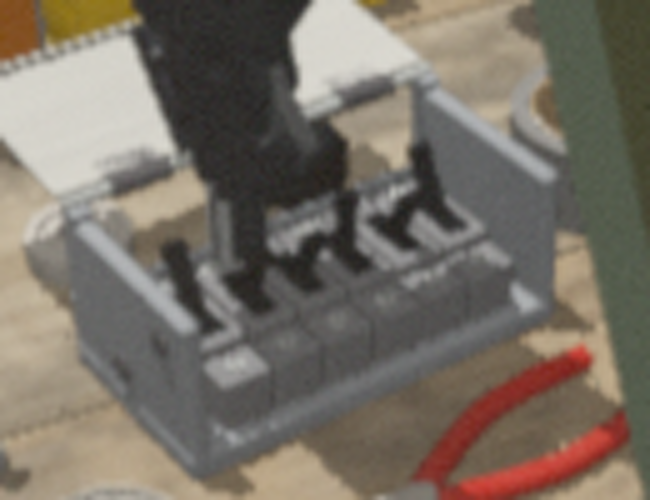

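Call:
apply_moves --commands '[{"dx": 0,"dy": -0.003,"dz": 0,"ax": 0,"ay": 0,"az": 0,"claw": -1},{"dx": 0,"dy": -0.003,"dz": 0,"ax": 0,"ay": 0,"az": 0,"claw": -1},{"dx": 0,"dy": 0,"dz": 0,"ax": 0,"ay": 0,"az": 0,"claw": -1}]'

```text
time_s: 11.43
tool_pos: [0.5124, 0.0869, 0.0644]
tcp_rot: [2.075, 2.357, 0.002]
ft_force: [2.4, -0.0, -1.9]
gripper_width: -0.0
```

Call:
apply_moves --commands '[{"dx": 0,"dy": -0.0025,"dz": 0,"ax": 0,"ay": 0,"az": 0,"claw": -1},{"dx": 0,"dy": 0,"dz": 0,"ax": 0,"ay": 0,"az": 0,"claw": -1}]'

```text
time_s: 11.6
tool_pos: [0.5119, 0.0869, 0.0649]
tcp_rot: [2.073, 2.355, 0.008]
ft_force: [6.0, 0.4, -1.7]
gripper_width: -0.0003
```

```bash
python3 st.py; python3 - <<'E'
from lev import *
q=grab_frame("scene"); levers(tobox(world(q)),q["frame"])
E
```

```text
box [0.0003 0.0384 0.0649] rot [2.073 2.355 0.008] F [ 6.   0.4 -1.7] t 11.6
0 56 y 0.065 lever val 0.96 zmax 0.078 x@top 0.013
1 69 y 0.040 lever val 0.10 zmax 0.085 x@top -0.014
2 33 y 0.015 lever val -0.03 zmax 0.077 x@top -0.017
3 46 y -0.012 lever val 0.40 zmax 0.081 x@top -0.002
4 35 y -0.038 lever val -0.02 zmax 0.076 x@top -0.021
5 45 y -0.065 lever val 0.95 zmax 0.077 x@top 0.013
```

Call:
apply_moves --commands '[{"dx": 0,"dy": -0.0025,"dz": 0,"ax": 0,"ay": 0,"az": 0,"claw": -1},{"dx": 0,"dy": 0,"dz": 0,"ax": 0,"ay": 0,"az": 0,"claw": -1},{"dx": 0,"dy": -0.002,"dz": 0,"ax": 0,"ay": 0,"az": 0,"claw": -1},{"dx": 0,"dy": 0,"dz": 0,"ax": 0,"ay": 0,"az": 0,"claw": -1}]'

```text
time_s: 11.98
tool_pos: [0.511, 0.0868, 0.066]
tcp_rot: [2.07, 2.351, 0.017]
ft_force: [11.0, 1.5, -0.8]
gripper_width: -0.0001
```

```bash
python3 st.py; python3 - <<'E'
from lev import *
q=grab_frame("scene"); levers(tobox(world(q)),q["frame"])
E
```

```text
box [-0.0006  0.0384  0.066 ] rot [2.07  2.351 0.017] F [11.   1.5 -0.8] t 11.9833
0 54 y 0.065 lever val 0.98 zmax 0.077 x@top 0.013
1 68 y 0.040 lever val 0.10 zmax 0.085 x@top -0.015
2 32 y 0.015 lever val -0.04 zmax 0.077 x@top -0.017
3 44 y -0.012 lever val 0.39 zmax 0.082 x@top -0.005
4 35 y -0.038 lever val -0.02 zmax 0.077 x@top -0.019
5 47 y -0.065 lever val 0.96 zmax 0.077 x@top 0.015
```

Call:
apply_moves --commands '[{"dx": 0,"dy": 0.01,"dz": 0,"ax": 0,"ay": 0,"az": 0,"claw": -1},{"dx": 0,"dy": 0.012,"dz": 0,"ax": 0,"ay": 0,"az": 0,"claw": -1},{"dx": 0,"dy": 0.006,"dz": -0.02,"ax": 0,"ay": 0,"az": 0,"claw": -1},{"dx": 0,"dy": 0,"dz": -0.02,"ax": 0,"ay": 0,"az": 0,"claw": -1},{"dx": 0,"dy": 0,"dz": 0,"ax": 0,"ay": 0,"az": 0,"claw": -1},{"dx": -0.0172,"dy": 0,"dz": 0,"ax": 0,"ay": 0,"az": 0,"claw": -1},{"dx": -0.0172,"dy": 0,"dz": 0,"ax": 0,"ay": 0,"az": 0,"claw": -1},{"dx": -0.0172,"dy": 0,"dz": 0,"ax": 0,"ay": 0,"az": 0,"claw": -1},{"dx": 0,"dy": 0,"dz": 0,"ax": 0,"ay": 0,"az": 0,"claw": -1},{"dx": 0,"dy": 0,"dz": 0,"ax": 0,"ay": 0,"az": 0,"claw": -1}]'

```text
time_s: 12.87
tool_pos: [0.5381, 0.0379, 0.1033]
tcp_rot: [-2.077, -2.354, 0.003]
ft_force: [-0.2, 1.7, -0.3]
gripper_width: 0.0001
```

```bash
python3 st.py; python3 - <<'E'
from lev import *
q=grab_frame("scene"); levers(tobox(world(q)),q["frame"])
E
```

```text
box [ 0.02   -0.0135  0.1033] rot [-2.077 -2.354  0.003] F [-0.2  1.7 -0.3] t 12.8667
0 57 y 0.065 lever val 0.96 zmax 0.079 x@top 0.011
1 35 y 0.040 lever val -0.05 zmax 0.077 x@top -0.019
2 33 y 0.015 lever val -0.04 zmax 0.077 x@top -0.017
3 48 y -0.012 lever val 0.38 zmax 0.081 x@top -0.001
4 38 y -0.038 lever val -0.03 zmax 0.076 x@top -0.015
5 47 y -0.065 lever val 0.99 zmax 0.077 x@top 0.009
```

Call:
apply_moves --commands '[{"dx": 0,"dy": 0.004,"dz": 0,"ax": 0,"ay": 0,"az": 0,"claw": -1},{"dx": 0,"dy": 0,"dz": 0.019,"ax": 0,"ay": 0,"az": 0,"claw": -1},{"dx": 0,"dy": 0,"dz": 0.019,"ax": 0,"ay": 0,"az": 0,"claw": -1},{"dx": 0,"dy": 0,"dz": 0,"ax": 0,"ay": 0,"az": 0,"claw": -1},{"dx": 0,"dy": 0,"dz": 0,"ax": 0,"ay": 0,"az": 0,"claw": -1}]'

```text
time_s: 13.33
tool_pos: [0.5425, 0.0395, 0.0654]
tcp_rot: [-2.074, -2.357, 0.003]
ft_force: [0.1, -0.5, 0.3]
gripper_width: -0.0001
```

Call:
apply_moves --commands '[{"dx": 0,"dy": -0.0035,"dz": 0,"ax": 0,"ay": 0,"az": 0,"claw": -1},{"dx": 0,"dy": -0.0035,"dz": 0,"ax": 0,"ay": 0,"az": 0,"claw": -1},{"dx": 0,"dy": -0.0035,"dz": 0,"ax": 0,"ay": 0,"az": 0,"claw": -1},{"dx": 0,"dy": -0.0035,"dz": 0,"ax": 0,"ay": 0,"az": 0,"claw": -1},{"dx": 0,"dy": -0.0035,"dz": 0,"ax": 0,"ay": 0,"az": 0,"claw": -1},{"dx": 0,"dy": -0.0035,"dz": 0,"ax": 0,"ay": 0,"az": 0,"claw": -1},{"dx": 0,"dy": -0.003,"dz": 0,"ax": 0,"ay": 0,"az": 0,"claw": -1},{"dx": 0,"dy": 0,"dz": 0,"ax": 0,"ay": 0,"az": 0,"claw": -1}]'

```text
time_s: 14.0
tool_pos: [0.5187, 0.0356, 0.0663]
tcp_rot: [-2.076, -2.358, 0.0]
ft_force: [-0.1, 0.0, 0.8]
gripper_width: 0.0002
```

```bash
python3 st.py; python3 - <<'E'
from lev import *
q=grab_frame("scene"); levers(tobox(world(q)),q["frame"])
E
```

```text
box [ 0.0005 -0.0133  0.0663] rot [-2.076 -2.358  0.   ] F [-0.1  0.   0.8] t 14.0
0 58 y 0.065 lever val 0.95 zmax 0.077 x@top 0.016
1 32 y 0.040 lever val -0.07 zmax 0.077 x@top -0.019
2 35 y 0.014 lever val -0.02 zmax 0.077 x@top -0.018
3 62 y -0.012 lever val 0.10 zmax 0.084 x@top -0.013
4 36 y -0.038 lever val -0.02 zmax 0.077 x@top -0.016
5 48 y -0.065 lever val 0.96 zmax 0.078 x@top 0.013
```

Call:
apply_moves --commands '[{"dx": 0,"dy": -0.0025,"dz": 0,"ax": 0,"ay": 0,"az": 0,"claw": -1},{"dx": 0,"dy": -0.002,"dz": 0,"ax": 0,"ay": 0,"az": 0,"claw": -1},{"dx": 0,"dy": -0.001,"dz": 0,"ax": 0,"ay": 0,"az": 0,"claw": -1},{"dx": 0,"dy": 0,"dz": 0,"ax": 0,"ay": 0,"az": 0,"claw": -1},{"dx": 0,"dy": 0,"dz": 0,"ax": 0,"ay": 0,"az": 0,"claw": -1}]'

```text
time_s: 14.47
tool_pos: [0.5171, 0.0354, 0.067]
tcp_rot: [2.073, 2.354, 0.008]
ft_force: [6.4, 1.5, -1.2]
gripper_width: 0.0
```

```bash
python3 st.py
```

```text
box [-0.0011 -0.0134  0.067 ] rot [2.073 2.354 0.008] F [ 6.4  1.5 -1.2] t 14.4667
```

Call:
apply_moves --commands '[{"dx": 0,"dy": 0.012,"dz": 0,"ax": 0,"ay": 0,"az": 0,"claw": -1},{"dx": 0,"dy": 0.006,"dz": -0.02,"ax": 0,"ay": 0,"az": 0,"claw": -1},{"dx": 0,"dy": 0,"dz": -0.02,"ax": 0,"ay": 0,"az": 0,"claw": -1},{"dx": 0,"dy": 0,"dz": 0,"ax": 0,"ay": 0,"az": 0,"claw": -1},{"dx": 0,"dy": -0.018,"dz": 0,"ax": 0,"ay": 0,"az": 0,"claw": -1},{"dx": 0,"dy": -0.018,"dz": 0,"ax": 0,"ay": 0,"az": 0,"claw": -1},{"dx": 0,"dy": -0.015,"dz": 0,"ax": 0,"ay": 0,"az": 0,"claw": -1},{"dx": 0,"dy": 0,"dz": 0,"ax": 0,"ay": 0,"az": 0,"claw": -1},{"dx": 0,"dy": 0,"dz": 0,"ax": 0,"ay": 0,"az": 0,"claw": -1}]'

```text
time_s: 15.22
tool_pos: [0.4804, 0.0309, 0.1058]
tcp_rot: [-2.076, -2.357, 0.001]
ft_force: [-0.6, 0.7, 1.3]
gripper_width: -0.0002
```

```bash
python3 st.py; python3 - <<'E'
from lev import *
q=grab_frame("scene"); levers(tobox(world(q)),q["frame"])
E
```

```text
box [-0.0381 -0.0132  0.1058] rot [-2.076e+00 -2.357e+00  1.000e-03] F [-0.6  0.7  1.3] t 15.2167
0 50 y 0.065 lever val 0.95 zmax 0.076 x@top 0.015
1 34 y 0.040 lever val -0.07 zmax 0.077 x@top -0.018
2 32 y 0.014 lever val -0.03 zmax 0.077 x@top -0.017
3 32 y -0.012 lever val -0.05 zmax 0.076 x@top -0.018
4 36 y -0.037 lever val -0.02 zmax 0.078 x@top -0.017
5 32 y -0.066 lever val 0.95 zmax 0.075 x@top 0.013
```

Call:
apply_moves --commands '[{"dx": 0,"dy": 0,"dz": 0.02,"ax": 0,"ay": 0,"az": 0,"claw": -1},{"dx": 0,"dy": 0,"dz": 0.02,"ax": 0,"ay": 0,"az": 0,"claw": -1},{"dx": 0,"dy": 0,"dz": 0,"ax": 0,"ay": 0,"az": 0,"claw": -1},{"dx": 0,"dy": 0,"dz": 0,"ax": 0,"ay": 0,"az": 0,"claw": -1}]'

```text
time_s: 15.6
tool_pos: [0.4813, 0.031, 0.0654]
tcp_rot: [-2.075, -2.357, 0.002]
ft_force: [-0.0, 0.2, 0.2]
gripper_width: 0.0001
```

Call:
apply_moves --commands '[{"dx": 0,"dy": 0.004,"dz": 0,"ax": 0,"ay": 0,"az": 0,"claw": -1},{"dx": 0,"dy": 0.004,"dz": 0,"ax": 0,"ay": 0,"az": 0,"claw": -1},{"dx": 0,"dy": 0.004,"dz": 0,"ax": 0,"ay": 0,"az": 0,"claw": -1},{"dx": 0,"dy": 0.004,"dz": 0,"ax": 0,"ay": 0,"az": 0,"claw": -1},{"dx": 0,"dy": 0.004,"dz": 0,"ax": 0,"ay": 0,"az": 0,"claw": -1},{"dx": 0,"dy": 0.004,"dz": 0,"ax": 0,"ay": 0,"az": 0,"claw": -1},{"dx": 0,"dy": 0.004,"dz": 0,"ax": 0,"ay": 0,"az": 0,"claw": -1},{"dx": 0,"dy": 0.004,"dz": 0,"ax": 0,"ay": 0,"az": 0,"claw": -1},{"dx": 0,"dy": 0.004,"dz": 0,"ax": 0,"ay": 0,"az": 0,"claw": -1},{"dx": 0,"dy": 0,"dz": 0,"ax": 0,"ay": 0,"az": 0,"claw": -1}]'

```text
time_s: 16.43
tool_pos: [0.519, 0.0357, 0.0675]
tcp_rot: [2.074, 2.356, 0.004]
ft_force: [0.4, -0.1, 0.3]
gripper_width: 0.0
```

```bash
python3 st.py; python3 - <<'E'
from lev import *
q=grab_frame("scene"); levers(tobox(world(q)),q["frame"])
E
```

```text
box [ 0.0008 -0.0133  0.0675] rot [2.074 2.356 0.004] F [ 0.4 -0.1  0.3] t 16.4333
0 56 y 0.065 lever val 0.97 zmax 0.076 x@top 0.014
1 33 y 0.040 lever val -0.05 zmax 0.077 x@top -0.018
2 35 y 0.014 lever val -0.03 zmax 0.077 x@top -0.020
3 38 y -0.012 lever val 0.24 zmax 0.085 x@top -0.015
4 36 y -0.038 lever val -0.03 zmax 0.077 x@top -0.016
5 48 y -0.065 lever val 1.01 zmax 0.077 x@top 0.015
```

Call:
apply_moves --commands '[{"dx": 0,"dy": 0.0025,"dz": 0,"ax": 0,"ay": 0,"az": 0,"claw": -1},{"dx": 0,"dy": 0.002,"dz": 0,"ax": 0,"ay": 0,"az": 0,"claw": -1},{"dx": 0,"dy": 0,"dz": 0,"ax": 0,"ay": 0,"az": 0,"claw": -1}]'

```text
time_s: 16.73
tool_pos: [0.5195, 0.0359, 0.0656]
tcp_rot: [-2.074, -2.355, 0.006]
ft_force: [-4.2, -0.8, 4.3]
gripper_width: -0.0001
```

Call:
apply_moves --commands '[{"dx": 0,"dy": 0.002,"dz": 0,"ax": 0,"ay": 0,"az": 0,"claw": -1},{"dx": 0,"dy": 0,"dz": 0,"ax": 0,"ay": 0,"az": 0,"claw": -1},{"dx": 0,"dy": 0,"dz": 0,"ax": 0,"ay": 0,"az": 0,"claw": -1}]'

```text
time_s: 16.98
tool_pos: [0.5197, 0.0359, 0.0656]
tcp_rot: [-2.072, -2.354, 0.01]
ft_force: [-8.1, -1.5, 7.4]
gripper_width: 0.0002
```

```bash
python3 st.py
```

```text
box [ 0.0015 -0.0132  0.0656] rot [-2.072 -2.354  0.01 ] F [-8.1 -1.5  7.4] t 16.9833
```

Call:
apply_moves --commands '[{"dx": 0,"dy": -0.014,"dz": 0,"ax": 0,"ay": 0,"az": 0,"claw": -1},{"dx": 0,"dy": -0.014,"dz": 0,"ax": 0,"ay": 0,"az": 0,"claw": -1},{"dx": 0,"dy": -0.015,"dz": 0,"ax": 0,"ay": 0,"az": 0,"claw": -1},{"dx": 0,"dy": 0,"dz": -0.02,"ax": 0,"ay": 0,"az": 0,"claw": -1},{"dx": 0,"dy": 0,"dz": -0.02,"ax": 0,"ay": 0,"az": 0,"claw": -1},{"dx": 0.0172,"dy": 0,"dz": 0,"ax": 0,"ay": 0,"az": 0,"claw": -1},{"dx": 0.0172,"dy": 0,"dz": 0,"ax": 0,"ay": 0,"az": 0,"claw": -1},{"dx": 0.0172,"dy": 0,"dz": 0,"ax": 0,"ay": 0,"az": 0,"claw": -1},{"dx": 0,"dy": 0,"dz": 0,"ax": 0,"ay": 0,"az": 0,"claw": -1},{"dx": 0,"dy": 0,"dz": 0,"ax": 0,"ay": 0,"az": 0,"claw": -1}]'

```text
time_s: 17.82
tool_pos: [0.4743, 0.0824, 0.106]
tcp_rot: [2.074, 2.359, 0.0]
ft_force: [-0.3, 0.4, -0.1]
gripper_width: 0.0001
```

```bash
python3 st.py; python3 - <<'E'
from lev import *
q=grab_frame("scene"); levers(tobox(world(q)),q["frame"])
E
```

```text
box [-0.0376  0.0387  0.106 ] rot [2.074 2.359 0.   ] F [-0.3  0.4 -0.1] t 17.8167
0 55 y 0.065 lever val 0.96 zmax 0.080 x@top 0.010
1 34 y 0.040 lever val -0.06 zmax 0.077 x@top -0.019
2 34 y 0.015 lever val -0.05 zmax 0.078 x@top -0.019
3 47 y -0.013 lever val 0.98 zmax 0.078 x@top 0.014
4 33 y -0.037 lever val -0.01 zmax 0.077 x@top -0.017
5 47 y -0.065 lever val 0.95 zmax 0.077 x@top 0.012
```

Lever 3 is on. Next is lever 1.

Call:
apply_moves --commands '[{"dx": 0,"dy": 0,"dz": 0.02,"ax": 0,"ay": 0,"az": 0,"claw": -1},{"dx": 0,"dy": 0,"dz": 0.02,"ax": 0,"ay": 0,"az": 0,"claw": -1},{"dx": 0,"dy": 0,"dz": 0,"ax": 0,"ay": 0,"az": 0,"claw": -1},{"dx": 0,"dy": 0,"dz": 0,"ax": 0,"ay": 0,"az": 0,"claw": -1}]'

```text
time_s: 18.2
tool_pos: [0.4737, 0.0813, 0.0655]
tcp_rot: [-2.076, -2.356, 0.003]
ft_force: [0.1, 0.1, -0.3]
gripper_width: -0.0003
```

Call:
apply_moves --commands '[{"dx": 0,"dy": 0.004,"dz": 0,"ax": 0,"ay": 0,"az": 0,"claw": -1},{"dx": 0,"dy": 0.004,"dz": 0,"ax": 0,"ay": 0,"az": 0,"claw": -1},{"dx": 0,"dy": 0.004,"dz": 0,"ax": 0,"ay": 0,"az": 0,"claw": -1},{"dx": 0,"dy": 0.004,"dz": 0,"ax": 0,"ay": 0,"az": 0,"claw": -1},{"dx": 0,"dy": 0.004,"dz": 0,"ax": 0,"ay": 0,"az": 0,"claw": -1},{"dx": 0,"dy": 0.004,"dz": 0,"ax": 0,"ay": 0,"az": 0,"claw": -1},{"dx": 0,"dy": 0.004,"dz": 0,"ax": 0,"ay": 0,"az": 0,"claw": -1},{"dx": 0,"dy": 0.004,"dz": 0,"ax": 0,"ay": 0,"az": 0,"claw": -1},{"dx": 0,"dy": 0.004,"dz": 0,"ax": 0,"ay": 0,"az": 0,"claw": -1},{"dx": 0,"dy": 0,"dz": 0,"ax": 0,"ay": 0,"az": 0,"claw": -1}]'

```text
time_s: 19.03
tool_pos: [0.5155, 0.087, 0.0697]
tcp_rot: [2.07, 2.352, 0.014]
ft_force: [4.1, -0.6, 10.1]
gripper_width: 0.0002
```

Call:
apply_moves --commands '[{"dx": 0,"dy": 0.0025,"dz": 0,"ax": 0,"ay": 0,"az": 0,"claw": -1},{"dx": 0,"dy": 0.002,"dz": 0,"ax": 0,"ay": 0,"az": 0,"claw": -1},{"dx": 0,"dy": 0.002,"dz": 0,"ax": 0,"ay": 0,"az": 0,"claw": -1},{"dx": 0,"dy": 0,"dz": 0,"ax": 0,"ay": 0,"az": 0,"claw": -1},{"dx": 0,"dy": 0,"dz": 0,"ax": 0,"ay": 0,"az": 0,"claw": -1}]'

```text
time_s: 19.45
tool_pos: [0.5166, 0.0872, 0.0693]
tcp_rot: [2.075, 2.357, 0.001]
ft_force: [-7.3, -2.2, 17.6]
gripper_width: -0.0002
```

```bash
python3 st.py
```

```text
box [0.005  0.038  0.0693] rot [2.075e+00 2.357e+00 1.000e-03] F [-7.3 -2.2 17.6] t 19.45
```

```bash
python3 - <<'E'
from lev import *
q=grab_frame("scene"); levers(tobox(world(q)),q["frame"])
cv2.imwrite("pics/c10.png",cv2.resize(q["frame"][170:270,235:365,::-1],None,fx=5,fy=5,interpolation=2))
E
```

```text
0 57 y 0.065 lever val 0.96 zmax 0.077 x@top 0.014
1 38 y 0.040 lever val 0.34 zmax 0.085 x@top -0.010
2 35 y 0.014 lever val -0.03 zmax 0.078 x@top -0.018
3 55 y -0.012 lever val 1.00 zmax 0.077 x@top 0.015
4 35 y -0.038 lever val -0.01 zmax 0.078 x@top -0.016
5 47 y -0.065 lever val 0.98 zmax 0.077 x@top 0.010
```

View pics/c10.png

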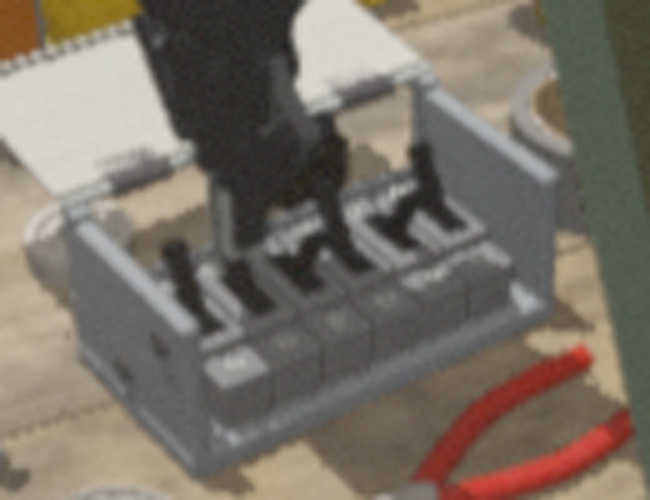

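Call:
apply_moves --commands '[{"dx": 0,"dy": 0,"dz": -0.02,"ax": 0,"ay": 0,"az": 0,"claw": -1},{"dx": 0,"dy": -0.014,"dz": -0.02,"ax": 0,"ay": 0,"az": 0,"claw": -1},{"dx": 0,"dy": -0.014,"dz": 0,"ax": 0,"ay": 0,"az": 0,"claw": -1},{"dx": 0,"dy": -0.015,"dz": 0,"ax": 0,"ay": 0,"az": 0,"claw": -1},{"dx": 0,"dy": 0,"dz": 0,"ax": 0,"ay": 0,"az": 0,"claw": -1},{"dx": 0,"dy": 0,"dz": 0,"ax": 0,"ay": 0,"az": 0,"claw": -1}]'

```text
time_s: 20.0
tool_pos: [0.4745, 0.082, 0.1071]
tcp_rot: [2.075, 2.357, 0.003]
ft_force: [0.3, -0.2, 0.5]
gripper_width: 0.0003
```

```bash
python3 st.py; python3 - <<'E'
from lev import *
q=grab_frame("scene"); levers(tobox(world(q)),q["frame"])
E
```

```text
box [-0.0374  0.0383  0.1071] rot [2.075 2.357 0.003] F [ 0.3 -0.2  0.5] t 20.0
0 51 y 0.065 lever val 0.98 zmax 0.077 x@top 0.014
1 51 y 0.039 lever val 0.98 zmax 0.078 x@top 0.013
2 32 y 0.014 lever val -0.03 zmax 0.076 x@top -0.019
3 50 y -0.013 lever val 0.96 zmax 0.077 x@top 0.013
4 34 y -0.037 lever val -0.03 zmax 0.077 x@top -0.017
5 46 y -0.065 lever val 0.96 zmax 0.076 x@top 0.014
```

Call:
apply_moves --commands '[{"dx": 0,"dy": 0,"dz": 0.02,"ax": 0,"ay": 0,"az": 0,"claw": -1},{"dx": 0,"dy": 0,"dz": 0.021,"ax": 0,"ay": 0,"az": 0,"claw": -1},{"dx": 0,"dy": 0,"dz": 0,"ax": 0,"ay": 0,"az": 0,"claw": -1},{"dx": 0,"dy": 0.01,"dz": 0,"ax": 0,"ay": 0,"az": 0,"claw": -1},{"dx": 0,"dy": 0.01,"dz": 0,"ax": 0,"ay": 0,"az": 0,"claw": -1},{"dx": 0,"dy": 0.008,"dz": 0,"ax": 0,"ay": 0,"az": 0,"claw": -1},{"dx": 0,"dy": 0.004,"dz": 0,"ax": 0,"ay": 0,"az": 0,"claw": -1},{"dx": 0,"dy": 0.004,"dz": 0,"ax": 0,"ay": 0,"az": 0,"claw": -1},{"dx": 0,"dy": 0,"dz": 0,"ax": 0,"ay": 0,"az": 0,"claw": -1},{"dx": 0,"dy": 0,"dz": 0,"ax": 0,"ay": 0,"az": 0,"claw": -1}]'

```text
time_s: 20.88
tool_pos: [0.5095, 0.0866, 0.0653]
tcp_rot: [-2.076, -2.358, -0.0]
ft_force: [0.7, -0.4, -0.6]
gripper_width: 0.0003
```

Call:
apply_moves --commands '[{"dx": 0,"dy": 0.003,"dz": 0,"ax": 0,"ay": 0,"az": 0,"claw": -1},{"dx": 0,"dy": 0.003,"dz": 0,"ax": 0,"ay": 0,"az": 0,"claw": -1},{"dx": 0,"dy": 0,"dz": 0,"ax": 0,"ay": 0,"az": 0,"claw": -1},{"dx": 0,"dy": 0,"dz": 0,"ax": 0,"ay": 0,"az": 0,"claw": -1}]'

```text
time_s: 21.22
tool_pos: [0.5126, 0.087, 0.0649]
tcp_rot: [-2.073, -2.355, 0.007]
ft_force: [-6.4, -0.7, 4.4]
gripper_width: -0.0003
```

```bash
python3 st.py
```

```text
box [0.001  0.0384 0.0649] rot [-2.073 -2.355  0.007] F [-6.4 -0.7  4.4] t 21.2167
```

Call:
apply_moves --commands '[{"dx": 0,"dy": -0.015,"dz": 0,"ax": 0,"ay": 0,"az": 0,"claw": -1},{"dx": 0,"dy": -0.02,"dz": 0,"ax": 0,"ay": 0,"az": 0,"claw": -1},{"dx": 0,"dy": 0,"dz": -0.03,"ax": 0,"ay": 0,"az": 0,"claw": -1},{"dx": 0,"dy": 0,"dz": -0.04,"ax": 0,"ay": 0,"az": 0,"claw": -1},{"dx": 0,"dy": 0,"dz": -0.04,"ax": 0,"ay": 0,"az": 0,"claw": -1},{"dx": 0,"dy": -0.03,"dz": -0.02,"ax": 0,"ay": 0,"az": 0,"claw": -1},{"dx": 0,"dy": -0.04,"dz": 0,"ax": 0,"ay": 0,"az": 0,"claw": -1},{"dx": 0,"dy": -0.04,"dz": 0,"ax": 0,"ay": 0,"az": 0,"claw": -1},{"dx": 0,"dy": -0.03,"dz": 0,"ax": 0,"ay": 0,"az": 0,"claw": -1},{"dx": 0,"dy": 0,"dz": 0,"ax": 0,"ay": 0,"az": 0,"claw": -1}]'

```text
time_s: 22.05
tool_pos: [0.3354, 0.0643, 0.1946]
tcp_rot: [-2.074, -2.356, 0.005]
ft_force: [-2.0, 0.2, 0.2]
gripper_width: -0.0001
```

```bash
python3 st.py; python3 - <<'E'
from lev import *
for n in("scene","top"):
    q=grab_frame(n); B=tobox(world(q)); print(n); levers(B,q["frame"])
    m=(B[...,0]>.07)&(B[...,0]<.14)&(abs(B[...,1])<.09)&(B[...,2]>.05); print("cover z",np.median(B[m][:,2]),np.polyfit(B[m][:,0],B[m][:,2],1))
    for t in("tall_can","short_tin","bolt","roll","bearing","tape","pliers"):
        print(t,[(round(d["p"],2),d["rect"]) for d in search_frame(q,t)[:1]])
E
```

```text
box [-0.1776  0.0384  0.1946] rot [-2.074 -2.356  0.005] F [-2.   0.2  0.2] t 22.05
scene
0 52 y 0.065 lever val 0.97 zmax 0.076 x@top 0.015
1 51 y 0.039 lever val 0.97 zmax 0.076 x@top 0.015
2 31 y 0.015 lever val -0.03 zmax 0.076 x@top -0.016
3 54 y -0.012 lever val 1.00 zmax 0.077 x@top 0.012
4 31 y -0.038 lever val -0.01 zmax 0.078 x@top -0.016
5 46 y -0.065 lever val 0.97 zmax 0.078 x@top 0.011
cover z 0.09417173736447104 [0.09202785 0.08453951]
tall_can [(0.85, [382.0, 169.3, 408.9, 241.5])]
short_tin [(0.83, [239.2, 265.1, 273.9, 318.9])]
bolt [(0.72, [227.0, 165.0, 319.8, 210.0])]
roll [(0.77, [345.2, 180.2, 374.8, 220.5])]
bearing [(0.72, [309.1, 200.6, 338.1, 234.9])]
tape [(0.83, [283.7, 193.2, 305.6, 213.2])]
pliers [(0.64, [319.2, 201.2, 337.8, 234.5])]
top
0 27 y 0.065 lever val 1.00 zmax 0.082 x@top 0.016
1 26 y 0.038 lever val 1.04 zmax 0.079 x@top 0.017
2 19 y 0.013 lever val 0.16 zmax 0.078 x@top -0.012
3 27 y -0.014 lever val 1.05 zmax 0.079 x@top 0.015
4 21 y -0.038 lever val 0.19 zmax 0.079 x@top -0.010
5 29 y -0.065 lever val 1.02 zmax 0.079 x@top 0.017
cover z 0.09457721292797039 [0.0921841  0.08486651]
tall_can [(0.67, [367.9, 201.8, 393.2, 233.1])]
short_tin [(0.79, [236.1, 243.9, 248.5, 263.3])]
bolt [(0.41, [237.3, 196.2, 249.8, 207.2])]
roll [(0.91, [352.1, 152.9, 391.2, 190.8])]
bearing [(0.52, [347.7, 150.7, 391.3, 191.1])]
tape []
pliers [(0.69, [320.9, 217.3, 349.1, 243.5])]
```

```bash
python3 -c "
from bench import ticket
print(ticket.finish_job())"
```

```text
the job is handed in; nothing more can be done
None
```

The job is handed in at about 22 s on the robot's clock, and my last checks show the end state the task asked for. The hand-in reported no verdict.

**What I did:** I lifted the cover by its knob and let go at about 2.0 rad, and it fell open. The tripped levers were the 2nd and 4th from the left. I pushed both off to their stops and confirmed in the images that both were off together. Then I pushed both on to their stops.

**Last checks:**
- **Cover:** it lies flat, with a measured slope of 0.092 rad, which matches the 3.05 rad stop.
- **Reset levers:** they read 0.97–1.05, the same as the two levers that had been on throughout. Each push ended against a hard stop.
- **Other four levers:** their readings did not change.
- **Bystanders:** the can, tin and roll were found where they stood. The bolt was too in the top view, and the pliers and black tape looked unmoved in the pictures.

**What disagreed:**
- **Lever readings:** the scene camera reads upright levers about 0.15 low, and the top camera reads off levers about 0.15 high. I therefore relied on comparing levers and on the forces at the stops.
- **Second lever's first on-push:** the finger rode up on the lever, with about 18 N upward, so I repeated that push cleanly.
- **Network detections:** in the last pictures the networks gave wrong boxes for the bearing in both views, and for the bolt and pliers in the scene view. They missed the tape in the top view. The open cover now hides the bearing and tape from above.

I viewed 12 pictures, two over the budget of 10.

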